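# Lay out the brush and open the spot cleaner at the garment-inspection desk

### The job

Get ready to treat a stain: first take the spotting brush off its sloped rest, stand it in the white cup with its handle down and its bristles up, and let go of it. Then open the spot-cleaner bottle: press its safety cap down, keep it pressed while you twist it anticlockwise until it is free, and lift it straight up. Finish while still holding the cap, level and roughly 8 cm above where it sat, over the bottle and touching nothing but the gripper; leave the cup and everything else on the desk where they stand.

Things in the scene. Friction and masses are not known exactly. Their poses are not given: they have to be found in the camera images.
- brush: Spotting brush, 195 mm long, 40 g: straight round light-wood handle 12 mm thick (155 mm), steel ferrule, grey bristle head 18 mm across. Origin: centre of the handle's plain end; z axis along the brush to the bristles. Starts loose in the rest, sloping 30 degrees up from the plain end (nearer the robot) to the bristles (farther away).
- brush_grip (a point): Point on the brush's axis 122 mm from its origin, about 75 mm above the desk at the start: the place to grip, clear of the rest on all sides. Frame as the brush. Turned 45 degrees further up from its start slope, the brush stands within 15 degrees of upright.
- brush_tip (a point): The far end of the bristles, 195 mm from the brush's origin along its axis.
- rest: Fixed aluminium brush rest: base plate 200 x 50 x 8 mm, origin at the centre of its underside, x axis along it from the low to the high end. A lip at the low end stops the handle; pairs of cheeks 16 mm apart guide the brush 25 to 45 mm and 155 to 165 mm from the handle's end; open in between and above.
- cup: White ceramic cup without handle, standing loose on the desk, empty, 400 g: straight round wall, 58 mm across outside, 50 mm inside, 80 mm tall, inner floor 5 mm above the desk. Origin: centre of its underside, z up.
- bottle: White plastic spot-cleaner bottle fixed upright in a steel stand (round foot 110 mm across, 6 mm thick) fixed to the desk. Body 76 mm across up to 82 mm height, then a shoulder ending at 106 mm in a neck 29 mm thick (42 mm over its lugs), mouth at 149 mm. Origin: centre of the underside, z up, which is also the cap's axis.
- bottle_mouth (a point): Centre of the bottle's mouth, 149 mm above the desk.
- cap: Grey ribbed round push-and-turn cap, loose on the bottle's neck with 1.5 mm of sideways play: 53 mm across, 30 mm tall, 30 g. Origin: centre of its lower rim, 130 mm above the desk at the start (top at 160 mm). Grip it round its side at any yaw; below its rim are 24 mm of free height above the bottle's shoulder for fingertips beside the neck.
- cap_top (a point): Centre of the cap's top, 30 mm above the cap's origin. A spring holds the cap up in its lock: pressing takes 6 N at first, 12 N at the end 7 mm down. Pressed at least 4.5 mm it turns anticlockwise (from above); keep it pressed for the first 35 degrees; from 55 to 140 degrees it is free and lifts straight off. Clockwise it is blocked.
- stapler: Bystander, to be left alone: black desk stapler, 130 x 34 x 42 mm. Origin: centre of its underside.
- spool: Bystander, to be left alone: thread spool, 36 mm across, 46 mm tall, standing on end. Origin: centre of its underside.
- tin: Bystander, to be left alone: flat round metal tin, 60 mm across, 28 mm tall. Origin: centre of its underside.
- scissors: Bystander, to be left alone: tailor's scissors lying flat, about 220 mm long, 10 mm thick. Origin: centre of its underside.
- phone: Bystander, to be left alone: phone lying flat, 150 x 73 x 8 mm. Origin: centre of its underside.
Not all that is in view belongs to the job. Leave any brown, green or red look-alike of the cap alone.

How it is judged:
By the outcome, as a careful person would: the job done as asked, in the order asked, and still so for the second after the job is handed in, while the arm keeps its last pose, push and grip.
It also fails if it takes over 58 s, if anything falls off the work surface, if the arm or the gripper's body presses on something with over 40 N, if the wrist force passes 120 N, or if a joint passes its speed limit or range.

### The arm

A 7-joint arm with a two-finger parallel gripper is mounted at the origin on the work surface. World frame = base frame: x ahead of the robot, y to its left, z up, the work surface at z = 0. Lengths are in m, angles in rad, forces in N, time in s.
With the tool pointing down it reaches from about 0.425 to 0.925 m from the base axis. Payload 6.8 kg.
Tool frame: the origin (TCP) lies on the centre line of the jaws, within the pads' length; the fingertips stand 19 mm ahead of it and the grasp point (between the pads) is the TCP; z points along the fingers, y is the line along which they close (so a half turn about z gives the same grasp; the last joint's range is limited). The gripper opens to 85 mm and grips with 20 to 120 N. Pads are 22 mm wide; open, the fingers measure 114 mm over their backs; the gripper's body (76 mm by 85 mm) begins 54 mm behind the grasp point. The pads swing forward as they close: fully open they stand 13 mm farther back than shut.
Start: joints at [1.194, 0.477, 0.022, 1.555, -0.011, 1.109, -0.083], TCP at [0.179, -0.651, 0.25] pointing down, gripper open.
Joint ranges: [-2.96, 2.96], [-0.34, 2.1], [-1.41, 1.46], [0.24, 2.44], [-1.37, 4.51], [0.17, 1.92], [-2.96, 2.96]. Speed limits (rad/s): [2.39, 2.39, 3.14, 3.14, 3.14, 3.14, 3.14].

### API

Orientations are given as a rotation vector (axis times angle).
In Python, from bench import r gives the robot as it stands. The module is installed in compiled form; this text tells all that it offers.
- The arm moves only by the tool arm_command, never from a script. Its argument "rows" is a list of rows, each an object of numbers: "fingers": the opening, from -1 (shut) to 1 (fully open); "x", "y", "z": the shift along the tool's x, y, z in m; "ax", "ay", "az": the turn, a rotation vector about the tool's x, y, z in degrees. In form: [{"fingers": .., "x": .., "y": .., "z": .., "ax": .., "ay": .., "az": ..}, ...]. A call has 1 to 10 rows; each row shifts and turns the commanded pose from where the row before left it, along the tool's axes as they then stand; what a row does not reach is not made up. A row lasts 1/12 s, in which the tool goes at most 41.7 mm and 7.16 degrees, less where a joint would pass 70% of its speed; a pose out of reach is approached as far as the arm can. A call is refused whole if a number of a shift passes 0.0417 or a number of a turn 7.16, either way. A call with a gripper value outside its range is refused whole. The fingers move at their own pace and stop on an object; "grip_force" is the grip in N (left out, the last holds). Time passes only in rows, so rows that do not move let the fingers close. It gives the time, the measured TCP pose, the force, the opening and the grip force at its end, in the units of the state.
- r.get_obs(): the state, without advancing time (a new reading comes with each control period).
- r.grab_frame(name): name is "side" or "top"; returns a dict with "frame" (384x512x3 uint8, red, green, blue), "depth" (384x512 float32, m along the optical axis (not along the pixel's ray), 0 where there is no reading), "K" (3x3 intrinsics, pixels), "world_from_camera" (4x4, takes a point from camera to world coordinates). Camera axes: x right, y down, z forward; pixel columns grow to the right and rows downward; lengths in m; the calibration is good to about 2 mm. A picture is of the moment at which its call begins.
- r.hand_in(): hands the job in; it is judged then, once.
The state is a dict: "clock": time; "joints": joint angles; "qvel": joint speeds; "tau": joint torques, N m; "tcp_pos": TCP position; "orientation": TCP orientation; "contact_force": force on the tool from outside, world axes, zero at the start; "moment": the same for the moment, N m; "grip_width": finger opening in m; "gripper_force": force on a finger pad.
Only numpy, scipy, OpenCV 4.12 (cv2) and the standard library are available. Lean on these libraries where they do the work, as an engineer would, in place of code of your own. Each camera call takes 0.05 s, during which the arm holds its last target. There are 200 camera calls.

## Working session

There is one attempt and no reset: what is moved stays moved. The work goes in short steps, Python scripts to look and compute and a tool call to move; the robot and the scene stay as the last step left them, time stands still between calls to the robot, and variables do not carry over. Pictures are saved under pics/ and viewed, at most 10 in all, crops included, and the job is handed in when it is done.

Besides the shell and the picture viewer there is one more tool, called after "Request:" by a JSON object that holds its "op" and its "data", one argument or row to a line. arm_command: Moves the arm, as the interface text tells. Its arguments: {"type":"object","properties":{"rows":{"type":"array"},"grip_force":{"type":"number"}},"required":["rows"]}

```bash
mkdir -p pics; python3 - <<'E'
from bench import r
import cv2,numpy as np
o=r.get_obs();print(o)
for n in("side","top"):
    f=r.grab_frame(n);np.savez(n+"0.npz",**f);cv2.imwrite(f"pics/{n}0.png",f["frame"][:,:,::-1]);print(n,f["K"],f["world_from_camera"])
E
```

```text
{'clock': 0.0, 'joints': array([ 1.19392422,  0.47779033,  0.02235824,  1.5564224 , -0.01147876,
        1.10930061, -0.08308781]), 'qvel': array([-4.35988078e-04, -1.65689362e-04, -2.17873320e-03, -1.64045896e-03,
       -1.24706636e-03, -1.42917696e-03,  2.46149825e-05]), 'tau': array([-1.25334598e-03, -5.96444643e+01,  1.60711057e+00, -2.81201291e+01,
        1.24464871e-02,  9.40223923e-03, -1.81789483e-05]), 'tcp_pos': array([ 0.17907372, -0.65025082,  0.24934487]), 'orientation': array([-3.11152977e+00, -4.20724688e-01,  6.24492130e-04]), 'contact_force': array([ 0.24106052, -0.13541556,  0.04971923]), 'moment': array([-0.01890278, -0.05435664, -0.00186636]), 'gripper_force': 0.0, 'grip_width': 0.08572464540581788}
side [[423.66183886   0.         262.08133757]
 [  0.         423.66183886 186.02949037]
 [  0.           0.           1.        ]] [[ 9.93636329e-01 -5.90740269e-02  9.59015358e-02  3.84637144e-01]
 [-1.12632837e-01 -5.27392737e-01  8.42122761e-01 -9.14947495e-01]
 [ 8.30190855e-04 -8.47565431e-01 -5.30690259e-01  7.59840163e-01]
 [ 0.00000000e+00  0.00000000e+00  0.00000000e+00  1.00000000e+00]]
top [[463.46647084   0.         259.06250928]
 [  0.         463.46647084 190.34075488]
 [  0.           0.           1.        ]] [[-0.01104693 -0.99341257  0.11405892  0.36629431]
 [-0.99991214  0.01181025  0.00601872  0.0509765 ]
 [-0.00732613 -0.11398241 -0.99345576  1.34326952]
 [ 0.          0.          0.          1.        ]]
```

View pics/side0.png

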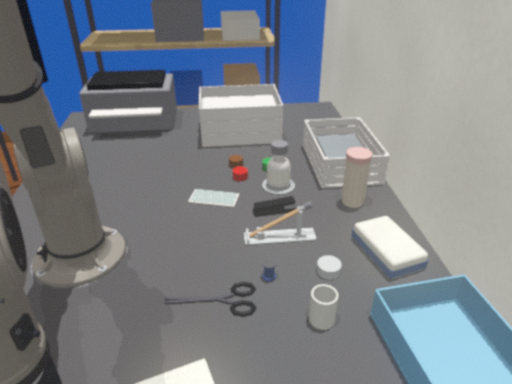

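View pics/top0.png

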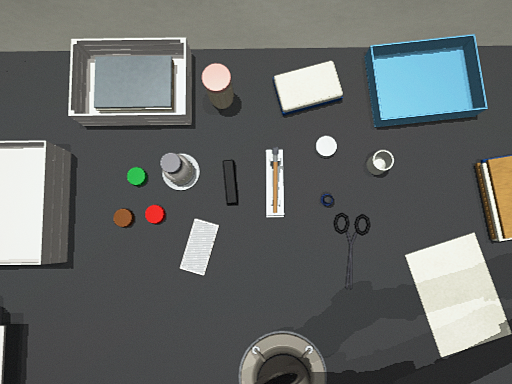

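The side view shows the brush on its rest at about (278,222), the cup at (323,306) and the bottle with its grey cap at (279,150). In the top view they are at (276,180), (380,162) and (171,163).
- **Cap candidates (top view):** grey (171,163) on the bottle, green (136,176), brown (123,217) and red (154,214). Grey fits, because it is the only one on the neck.
- **Cup candidates (top view):** the open cylinder (380,162) and the flat tin (326,146). The open cylinder is the cup.

```bash
cat > h.py <<'E'
import numpy as np,cv2
from scipy.optimize import least_squares
def cloud(f):
    d=f["depth"].astype(float);K=f["K"];v,u=np.mgrid[:d.shape[0],:d.shape[1]]
    P=np.stack([(u-K[0,2])/K[0,0]*d,(v-K[1,2])/K[1,1]*d,d],-1)
    T=f["world_from_camera"];P=P@T[:3,:3].T+T[:3,3];P[d==0]=np.nan
    return P
def circ(p,R):
    s=least_squares(lambda c:np.hypot(p[:,0]-c[0],p[:,1]-c[1])-R,p[:,:2].mean(0),loss="soft_l1",f_scale=.002);return s.x,np.abs(s.fun).mean()
def box(P,u0,u1,v0,v1):return P[v0:v1,u0:u1].reshape(-1,3)
E
python3 - <<'E'
from h import *
f={n:dict(np.load(n+"0.npz")) for n in("side","top")};C={n:cloud(f[n]) for n in f}
q=box(C["top"],155,190,145,180);q=q[(q[:,2]>.15)&(q[:,2]<.17)];mm=(q.min(0)+q.max(0))/2
print("cap top",q.mean(0),mm,np.ptp(q,axis=0),len(q))
q=box(C["side"],265,295,138,165);q=q[(q[:,2]>.135)&(q[:,2]<.155)];print("cap side",circ(q,.0265),len(q))
q=box(C["top"],360,400,140,185);t=q[(q[:,2]>.07)&(q[:,2]<.09)];print("cup rim top",t.mean(0),(t.min(0)+t.max(0))/2,np.ptp(t,axis=0),len(t))
q=box(C["side"],300,345,280,335);t=q[(q[:,2]>.075)&(q[:,2]<.09)];print("cup rim side",t.mean(0),(t.min(0)+t.max(0))/2,np.ptp(t,axis=0))
for n,b in(("top",(260,292,140,220)),("side",(240,320,195,245))):
    q=box(C[n],*b);im=box(f[n]["frame"],*b).astype(int)
    m=(im[:,0]-im[:,2]>35)&(q[:,2]>.015)
    p=q[m];c=np.median(p,0);p=p[np.linalg.norm(p-c,axis=1)<.12]
    for _ in range(3):
        c=p.mean(0);a=np.linalg.svd(p-c)[2][0];a*=np.sign(a[0]);e=np.linalg.norm(np.cross(p-c,a),axis=1);p=p[e<.009]
    s=(p-c)@a;print(n,"brush n",len(p),"c",c,"dir",a,"elev",np.degrees(np.arcsin(a[2])),"yaw",np.degrees(np.arctan2(a[1],a[0])),"ends",c+a*s.min(),c+a*s.max())
    b=q[(q[:,2]>.085)];print("high pts",b.mean(0),b.max(0),b.min(0))
for n,b in dict(stapler=(222,240,157,207),tin=(312,342,132,160),rest=(262,288,147,219),spool=(318,336,190,208)).items():
    q=box(C["top"],*b);q=q[q[:,2]>.006];print(n,q.min(0),q.max(0))
top=cv2.resize(f["top"]["frame"][130:230,110:400,::-1],None,fx=2.7,fy=2.7,interpolation=cv2.INTER_CUBIC);cv2.imwrite("pics/crop0.png",top)
E
```

```text
cap top [0.57715213 0.28593415 0.15995448] [0.57703755 0.2864682  0.15855055] [0.05147808 0.05113077 0.01690595] 334
cap side (array([0.57667501, 0.2881553 ]), np.float64(0.0013988389868258167)) 86
cup rim top [ 0.59157043 -0.28418277  0.0783281 ] [ 0.59167273 -0.28365732  0.08001799] [0.0569514  0.05696679 0.01985848] 128
cup rim side [ 0.5915678  -0.28626542  0.07799994] [ 0.59215286 -0.28584381  0.07832191] [0.05745721 0.05902099 0.00655939]
top brush n 174 c [0.52697292 0.01345169 0.0592814 ] dir [ 0.86996898 -0.01264596  0.49294428] elev 29.534284809605055 yaw -0.8327985024686994 ends [0.45482292 0.01450047 0.01839956] [0.58836868 0.01255924 0.09406963]
high pts [0.60129149 0.01295403 0.10175274] [0.62601503 0.02497136 0.12089886] [5.69189489e-01 2.38036000e-04 8.50540012e-02]
side brush n 168 c [0.52447218 0.01069829 0.05574978] dir [ 0.86944925 -0.00810251  0.49395582] elev 29.600919200380677 yaw -0.5339312214679105 ends [0.45414072 0.01135371 0.01579272] [0.58648594 0.01012037 0.09098134]
high pts [0.60225767 0.009022   0.09877442] [0.62603185 0.02666336 0.11534277] [ 0.57484996 -0.00185753  0.08528518]
stapler [0.47747927 0.11985946 0.00615132] [0.61883717 0.16668593 0.04867987]
tin [ 0.60970468 -0.1673588   0.00665734] [ 0.68718301 -0.0983062   0.03490719]
rest [ 0.44151182 -0.02369091  0.00600244] [0.64121996 0.04928632 0.12089886]
spool [ 0.47435523 -0.1570387   0.00602913] [ 0.50965921 -0.11998852  0.0466073 ]
```

View pics/crop0.png

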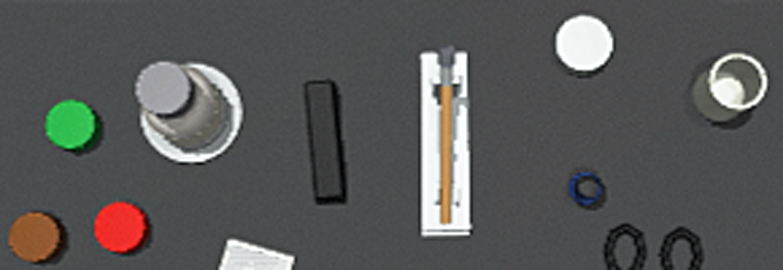

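The crop confirms the choices: grey cap on the bottle neck, open white cup, brush bristles pointing away from the robot. The brush grip point works out to about (0.563, 0.012, 0.075), at 30° slope, which matches the given values. I'll move above it now.

Request:
{"op": "arm_command", "data": {
  "rows": [
    {"fingers": 1, "az": 5.4},
    {"fingers": 1, "az": 5.4},
    {"fingers": 1, "az": 5.3},
    {"fingers": 1, "x": 0.0188, "y": -0.0334},
    {"fingers": 1, "x": 0.0188, "y": -0.0334},
    {"fingers": 1, "x": 0.0188, "y": -0.0334},
    {"fingers": 1, "x": 0.0188, "y": -0.0334},
    {"fingers": 1, "x": 0.0188, "y": -0.0334},
    {"fingers": 1, "x": 0.0188, "y": -0.0334},
    {"fingers": 1, "x": 0.0188, "y": -0.0334}
  ]
}}

```text
validation failed for argument at $.ro...
```

Request:
{"op": "arm_command", "data": {
  "rows": [
    {"fingers": 1, "x": 0.0188, "y": -0.0334},
    {"fingers": 1, "x": 0.0188, "y": -0.0334},
    {"fingers": 1, "x": 0.0188, "y": -0.0334},
    {"fingers": 1, "x": 0.0188, "y": -0.0334},
    {"fingers": 1, "x": 0.0188, "y": -0.0334},
    {"fingers": 1, "x": 0.0188, "y": -0.0334},
    {"fingers": 1, "x": 0.0188, "y": -0.0334},
    {"fingers": 1, "x": 0.0188, "y": -0.0334},
    {"fingers": 1, "x": 0.0188, "y": -0.0334},
    {"fingers": 1, "x": 0.0188, "y": -0.0334}
  ]
}}

```text
validation failed for argument at $.ro...
```

```bash
cat >> h.py <<'E'
from scipy.spatial.transform import Rotation as Ro
def axes(o):
    R=Ro.from_rotvec(o["orientation"]);M=R.as_matrix();return M
def go(o,p,tilt=None,psi=None):
    """shift in present tool axes to world point p; turn to yaw psi & outward tilt (deg)"""
    M=axes(o);print("t",round(o["clock"],2),"tcp",o["tcp_pos"].round(4),"x",M[:,0].round(3),"y",M[:,1].round(3),"z",M[:,2].round(3),"w",round(o["grip_width"],4),"F",o["contact_force"].round(1),"gf",round(o["gripper_force"],1))
    print("shift",(M.T@(np.array(p)-o["tcp_pos"])).round(4))
    if psi is not None:
        T=Ro.from_euler("z",psi,degrees=True)*Ro.from_euler("y",-tilt,degrees=True)*Ro.from_euler("x",180,degrees=True)
        print("turn",np.degrees((Ro.from_matrix(M).inv()*T).as_rotvec()).round(2))
    print("q",o["joints"].round(2))
E
python3 - <<'E'
from h import *
from bench import r
go(r.get_obs(),[.563,.012,.075],0,-.7)
E
```

```text
t 0.1 tcp [ 0.1791 -0.6503  0.2494] x [ 0.964  0.266 -0.   ] y [ 0.266 -0.964 -0.002] z [-0.001  0.002 -1.   ] w 0.0851 F [-0.9  0.1 -0.2] gf 0.0
shift [ 0.546  -0.5363  0.1752]
turn [-0.09  0.02 16.1 ]
q [ 1.19  0.48  0.02  1.56 -0.01  1.11 -0.08]
```

The validator probably wants every key in each row, so I'll fill them all in.

Request:
{"op": "arm_command", "data": {
  "rows": [
    {"fingers": 1, "x": 0, "y": 0, "z": 0, "ax": 0, "ay": 0, "az": 5.4},
    {"fingers": 1, "x": 0, "y": 0, "z": 0, "ax": 0, "ay": 0, "az": 5.4},
    {"fingers": 1, "x": 0, "y": 0, "z": 0, "ax": 0, "ay": 0, "az": 5.3},
    {"fingers": 1, "x": 0.0188, "y": -0.0334, "z": 0, "ax": 0, "ay": 0, "az": 0},
    {"fingers": 1, "x": 0.0188, "y": -0.0334, "z": 0, "ax": 0, "ay": 0, "az": 0},
    {"fingers": 1, "x": 0.0188, "y": -0.0334, "z": 0, "ax": 0, "ay": 0, "az": 0},
    {"fingers": 1, "x": 0.0188, "y": -0.0334, "z": 0, "ax": 0, "ay": 0, "az": 0},
    {"fingers": 1, "x": 0.0188, "y": -0.0334, "z": 0, "ax": 0, "ay": 0, "az": 0},
    {"fingers": 1, "x": 0.0188, "y": -0.0334, "z": 0, "ax": 0, "ay": 0, "az": 0},
    {"fingers": 1, "x": 0.0188, "y": -0.0334, "z": 0, "ax": 0, "ay": 0, "az": 0}
  ]
}}

```text
clock: 0.93
tcp_pos: [0.3141, -0.4166, 0.25]
orientation: [-3.141, 0.019, 0.001]
contact_force: [0.9, -0.4, -0.8]
grip_width: 0.0855
gripper_force: 0.0
```

Request:
{"op": "arm_command", "data": {
  "rows": [
    {"fingers": 1, "x": 0.0188, "y": -0.0334, "z": 0, "ax": 0, "ay": 0, "az": 0},
    {"fingers": 1, "x": 0.0188, "y": -0.0334, "z": 0, "ax": 0, "ay": 0, "az": 0},
    {"fingers": 1, "x": 0.0188, "y": -0.0334, "z": 0, "ax": 0, "ay": 0, "az": 0},
    {"fingers": 1, "x": 0.0188, "y": -0.0334, "z": 0, "ax": 0, "ay": 0, "az": 0},
    {"fingers": 1, "x": 0.0188, "y": -0.0334, "z": 0, "ax": 0, "ay": 0, "az": 0},
    {"fingers": 1, "x": 0.0188, "y": -0.0334, "z": 0, "ax": 0, "ay": 0, "az": 0},
    {"fingers": 1, "x": 0.0188, "y": -0.0334, "z": 0, "ax": 0, "ay": 0, "az": 0},
    {"fingers": 1, "x": 0.0188, "y": -0.0334, "z": 0, "ax": 0, "ay": 0, "az": 0},
    {"fingers": 1, "x": 0.0188, "y": -0.0334, "z": 0, "ax": 0, "ay": 0, "az": 0},
    {"fingers": 1, "x": 0.0188, "y": -0.0334, "z": 0, "ax": 0, "ay": 0, "az": 0}
  ]
}}

```text
clock: 1.77
tcp_pos: [0.5061, -0.0852, 0.2502]
orientation: [3.141, -0.019, -0.0]
contact_force: [-0.7, -0.6, -0.3]
grip_width: 0.0856
gripper_force: 0.0
```

Request:
{"op": "arm_command", "data": {
  "rows": [
    {"fingers": 1, "x": 0.0188, "y": -0.0334, "z": 0, "ax": 0, "ay": 0, "az": 0},
    {"fingers": 1, "x": 0.0188, "y": -0.0334, "z": 0, "ax": 0, "ay": 0, "az": 0},
    {"fingers": 1, "x": 0.0188, "y": -0.0234, "z": 0, "ax": 0, "ay": 0, "az": 0},
    {"fingers": 1, "x": 0, "y": 0, "z": 0, "ax": 0, "ay": 0, "az": 0}
  ]
}}

```text
clock: 2.1
tcp_pos: [0.5658, 0.0098, 0.2502]
orientation: [-3.138, 0.006, -0.003]
contact_force: [-0.5, -0.4, 0.5]
grip_width: 0.0855
gripper_force: 0.0
```

```bash
python3 - <<'E'
from h import *
from bench import r
go(r.get_obs(),[.563,.012,.075],0,-.7)
E
```

```text
t 2.1 tcp [0.5658 0.0098 0.2502] x [ 1.    -0.004  0.002] y [-0.004 -1.    -0.004] z [ 0.002  0.004 -1.   ] w 0.0855 F [-0.5 -0.4  0.5] gf 0.0
shift [-0.0031 -0.0015  0.1752]
turn [-0.23 -0.1   0.48]
q [ 0.14  0.32 -0.33  1.8   0.11  1.04 -1.81]
```

Request:
{"op": "arm_command", "data": {
  "rows": [
    {"fingers": 1, "x": -0.003, "y": -0.0015, "z": 0.035, "ax": 0, "ay": 0, "az": 0},
    {"fingers": 1, "x": 0, "y": 0, "z": 0.035, "ax": 0, "ay": 0, "az": 0},
    {"fingers": 1, "x": 0, "y": 0, "z": 0.035, "ax": 0, "ay": 0, "az": 0},
    {"fingers": 1, "x": 0, "y": 0, "z": 0.035, "ax": 0, "ay": 0, "az": 0},
    {"fingers": 1, "x": 0, "y": 0, "z": 0.02, "ax": 0, "ay": 0, "az": 0},
    {"fingers": 1, "x": 0, "y": 0, "z": 0.015, "ax": 0, "ay": 0, "az": 0},
    {"fingers": -1, "x": 0, "y": 0, "z": 0, "ax": 0, "ay": 0, "az": 0},
    {"fingers": -1, "x": 0, "y": 0, "z": 0, "ax": 0, "ay": 0, "az": 0},
    {"fingers": -1, "x": 0, "y": 0, "z": 0, "ax": 0, "ay": 0, "az": 0},
    {"fingers": -1, "x": 0, "y": 0, "z": 0, "ax": 0, "ay": 0, "az": 0}
  ],
  "grip_force": 40
}}

```text
clock: 2.93
tcp_pos: [0.5613, 0.0041, 0.0767]
orientation: [-3.141, 0.02, -0.004]
contact_force: [0.0, 0.3, -0.1]
grip_width: 0.0389
gripper_force: 0.0
```

Request:
{"op": "arm_command", "data": {
  "rows": [
    {"fingers": -1, "x": 0, "y": 0, "z": 0, "ax": 0, "ay": 0, "az": 0},
    {"fingers": -1, "x": 0, "y": 0, "z": 0, "ax": 0, "ay": 0, "az": 0},
    {"fingers": -1, "x": 0, "y": 0, "z": 0, "ax": 0, "ay": 0, "az": 0},
    {"fingers": -1, "x": 0, "y": 0, "z": 0, "ax": 0, "ay": 0, "az": 0}
  ],
  "grip_force": 40
}}

```text
clock: 3.27
tcp_pos: [0.5617, 0.0125, 0.0772]
orientation: [-3.133, 0.009, -0.007]
contact_force: [-1.7, 17.4, 2.8]
grip_width: 0.0107
gripper_force: 39.3
```

Request:
{"op": "arm_command", "data": {
  "rows": [
    {"fingers": -1, "x": 0, "y": 0, "z": -0.01, "ax": 0, "ay": 0, "az": 0},
    {"fingers": -1, "x": 0, "y": 0, "z": -0.02, "ax": 0, "ay": 0, "az": 0},
    {"fingers": -1, "x": 0, "y": 0, "z": -0.03, "ax": 0, "ay": 0, "az": 0},
    {"fingers": -1, "x": 0, "y": 0, "z": -0.03, "ax": 0, "ay": 0, "az": 0},
    {"fingers": -1, "x": 0, "y": 0, "z": -0.03, "ax": 0, "ay": 0, "az": 0},
    {"fingers": -1, "x": 0, "y": 0, "z": -0.03, "ax": 0, "ay": 0, "az": 0},
    {"fingers": -1, "x": 0, "y": 0, "z": -0.03, "ax": 0, "ay": 0, "az": 0},
    {"fingers": -1, "x": 0, "y": 0, "z": -0.02, "ax": 0, "ay": 0, "az": 0},
    {"fingers": -1, "x": 0, "y": 0, "z": 0, "ax": 0, "ay": 0, "az": 0}
  ]
}}

```text
clock: 4.02
tcp_pos: [0.5628, 0.0045, 0.2814]
orientation: [-3.141, 0.019, -0.016]
contact_force: [0.4, -0.2, -0.3]
grip_width: 0.0103
gripper_force: 40.3
```

```bash
python3 - <<'E'
from h import *
from bench import r
o=r.get_obs()
f=r.grab_frame("side");cv2.imwrite("pics/lift.png",f["frame"][:,:,::-1])
go(o,[.56,-.25,.28],50,-25)
E
```

```text
t 4.02 tcp [0.5628 0.0045 0.2814] x [ 1.    -0.012  0.01 ] y [-0.012 -1.    -0.   ] z [ 0.01  0.   -1.  ] w 0.0103 F [ 0.4 -0.2 -0.3] gf 40.3
shift [0.0003 0.2545 0.0013]
turn [-10.72  48.68  22.64]
q [ 0.15  0.28 -0.33  1.78  0.1   1.09 -1.8 ]
```

View pics/lift.png

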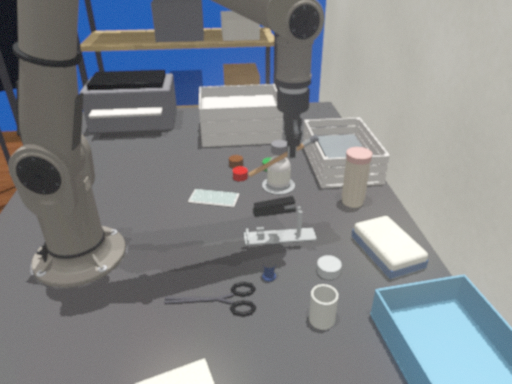

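The brush is held firmly between the fingers at about (285,155), clear of the rest. Next I move it towards the cup and tilt it up.

Request:
{"op": "arm_command", "data": {
  "rows": [
    {"fingers": -1, "x": 0, "y": 0.015, "z": 0, "ax": 0, "ay": 0, "az": 0},
    {"fingers": -1, "x": 0, "y": 0.03, "z": 0, "ax": 0, "ay": 0, "az": 0},
    {"fingers": -1, "x": 0, "y": 0.03, "z": 0, "ax": 0, "ay": 0, "az": 0},
    {"fingers": -1, "x": 0, "y": 0.03, "z": 0, "ax": 0, "ay": 0, "az": 0},
    {"fingers": -1, "x": 0, "y": 0.03, "z": 0, "ax": 0, "ay": 0, "az": 0},
    {"fingers": -1, "x": 0, "y": 0.03, "z": 0, "ax": 0, "ay": 0, "az": 0},
    {"fingers": -1, "x": 0, "y": 0.03, "z": 0, "ax": 0, "ay": 0, "az": 0},
    {"fingers": -1, "x": 0, "y": 0.03, "z": 0, "ax": 0, "ay": 0, "az": 0},
    {"fingers": -1, "x": 0, "y": 0.02, "z": 0, "ax": 0, "ay": 0, "az": 0},
    {"fingers": -1, "x": 0, "y": 0.01, "z": 0, "ax": 0, "ay": 0, "az": 0}
  ]
}}

```text
clock: 4.9
tcp_pos: [0.5556, -0.2546, 0.2741]
orientation: [3.141, -0.026, -0.003]
contact_force: [-0.3, -0.4, -0.1]
grip_width: 0.0106
gripper_force: 40.3
```

Request:
{"op": "arm_command", "data": {
  "rows": [
    {"fingers": -1, "x": 0, "y": 0, "z": 0, "ax": -1.34, "ay": 6.08, "az": 2.83},
    {"fingers": -1, "x": 0, "y": 0, "z": 0, "ax": -1.34, "ay": 6.08, "az": 2.83},
    {"fingers": -1, "x": 0, "y": 0, "z": 0, "ax": -1.34, "ay": 6.08, "az": 2.83},
    {"fingers": -1, "x": 0, "y": 0, "z": 0, "ax": -1.34, "ay": 6.08, "az": 2.83},
    {"fingers": -1, "x": 0, "y": 0, "z": 0, "ax": -1.34, "ay": 6.08, "az": 2.83},
    {"fingers": -1, "x": 0, "y": 0, "z": 0, "ax": -1.34, "ay": 6.08, "az": 2.83},
    {"fingers": -1, "x": 0, "y": 0, "z": 0, "ax": -1.34, "ay": 6.08, "az": 2.83},
    {"fingers": -1, "x": 0, "y": 0, "z": 0, "ax": -1.34, "ay": 6.08, "az": 2.83},
    {"fingers": -1, "x": 0, "y": 0, "z": 0, "ax": 0, "ay": 0, "az": 0},
    {"fingers": -1, "x": 0, "y": 0, "z": 0, "ax": 0, "ay": 0, "az": 0}
  ]
}}

```text
clock: 5.73
tcp_pos: [0.5527, -0.2595, 0.2723]
orientation: [2.767, -0.485, 0.947]
contact_force: [-0.3, 1.0, -0.4]
grip_width: 0.0103
gripper_force: 40.2
```

```bash
python3 - <<'E'
from h import *
from bench import r
o=r.get_obs()
f=r.grab_frame("side");cv2.imwrite("pics/tilt.png",f["frame"][:,:,::-1]);np.savez("side1.npz",**f)
go(o,[.592,-.284,.20],55,-25)
E
```

```text
t 5.73 tcp [ 0.5527 -0.2595  0.2723] x [ 0.744 -0.247  0.62 ] y [-0.36  -0.931  0.061] z [ 0.563 -0.269 -0.782] w 0.0103 F [-0.3  1.  -0.4] gf 40.2
shift [-0.0095  0.0042  0.0852]
turn [-0.43 16.44  5.23]
q [ 0.49  0.12 -0.22  2.17  0.61  0.22 -2.19]
```

View pics/tilt.png

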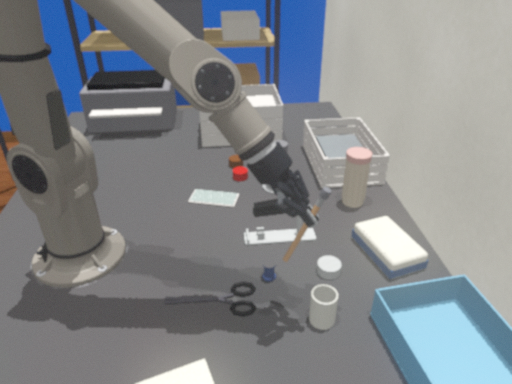

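The brush, at about (303,232), is tilted to roughly 69° but joint 6 is at its limit. I'll fit a quick kinematic model to find a yaw that allows a more upright brush over the cup.

```bash
cat > fk.py <<'E'
import itertools
from h import *
from bench import r
o=r.get_obs();print(o["joints"],o["tcp_pos"],o["orientation"])
D=[([1.19392422,.47779033,.02235824,1.5564224,-.01147876,1.10930061,-.08308781],[.17907372,-.65025082,.24934487],[-3.11152977,-.420724688,.0006]),
(o["joints"],o["tcp_pos"],o["orientation"])]
D2=[([.15,.28,-.33,1.78,.10,1.09,-1.80],[.5628,.0045,.2814],[-3.141,.019,-.016])]
def fk(q,p,s):
    h,a,b,d,c0,c7=p[:6]
    T=Ro.from_euler("z",s[0]*q[0]+c0);x=np.array([0,0,h])
    T=T*Ro.from_euler("y",q[1])*Ro.from_euler("z",s[1]*q[2]);x=x+T.apply([0,0,a])
    T=T*Ro.from_euler("y",q[3])*Ro.from_euler("z",s[2]*q[4]);x=x+T.apply([0,0,b])
    T=T*Ro.from_euler("y",q[5])*Ro.from_euler("z",s[3]*q[6]+c7);x=x+T.apply([0,0,d]);return x,T
if __name__=="__main__":
    best=[]
    for s in itertools.product([1,-1],repeat=4):
        def res(p):
            e=[]
            for (q,x,w),k in zip(D+D2,(1,1,.3)):
                X,T=fk(q,p,s);e+=list(k*(X-x))+list(k*.3*(T.inv()*Ro.from_rotvec(w)).as_rotvec())
            return e
        for c0 in(0,1.5,3,-1.5):
          for c7 in (0,1.5,3,-1.5):
            S=least_squares(res,[.35,.4,.4,.25,c0,c7]);best.append((S.cost,s,S.x))
    best.sort(key=lambda t:t[0])
    for b in best[:3]:print(b[0],b[1],b[2].round(4))
    print(best[0][0],next(b[0] for b in best if b[1]!=best[0][1]))
    np.savez("fk.npz",s=best[0][1],p=best[0][2])
E
python3 fk.py
```

```text
[ 0.49394368  0.12141991 -0.22052114  2.17020666  0.60867148  0.22331453
 -2.18758425] [ 0.55302893 -0.26004556  0.27277611] [ 2.76596781 -0.48643284  0.94772493]
0.00017917480991100416 (-1, -1, -1, -1) [ 0.2745  0.555   0.4691  0.3103 -0.0925 -4.7953]
0.0001791748099110046 (-1, -1, -1, -1) [ 0.2745  0.555   0.4691  0.3103 -0.0925  1.4879]
0.00017917480991100463 (-1, -1, -1, -1) [ 0.2745  0.555   0.4691  0.3103 -0.0925  1.4879]
0.00017917480991100416 0.03100053871457843
```

```bash
cat > ik.py <<'E'
from fk import *
L=np.array([[-2.96,2.96],[-.34,2.1],[-1.41,1.46],[.24,2.44],[-1.37,4.51],[.17,1.92],[-2.96,2.96]])
Z=np.load("fk.npz");P,S=Z["p"],Z["s"]
def ik(q0,x,T):
    lo,hi=L[:,0]+.03,L[:,1]-.03
    f=lambda q:(lambda X,R:np.r_[X-x,.3*(R.inv()*T).as_rotvec(),.003*(q-q0)])(*fk(q,P,S))
    s=least_squares(f,np.clip(q0,lo+1e-3,hi-1e-3),bounds=(lo,hi));X,R=fk(s.x,P,S)
    return s.x,np.linalg.norm(X-x)*1e3,np.degrees((R.inv()*T).magnitude())
def pose(tilt,psi):return Ro.from_euler("z",psi,degrees=True)*Ro.from_euler("y",-tilt,degrees=True)*Ro.from_euler("x",180,degrees=True)
E
python3 - <<'E'
from ik import *
q0=o["joints"]
for psi in (-90,-75,-60,-45,-25,-10,5,20,35):
  out=[]
  for t in (40,45,50,55):
    q,e,a=ik(q0,np.array([.585,-.284,.2]),pose(t,psi));q2,e2,a2=ik(q,np.array([.585,-.284,.135]),pose(t,psi))
    out.append((t,round(e,1),round(a,1),round(e2,1),round(a2,1),q2.round(2)[[0,2,4,5]].tolist()))
  print(psi,*out,sep="\n  ")
E
```

```text
[ 0.49394368  0.12141991 -0.22052114  2.17020666  0.60867148  0.22331453
 -2.18758425] [ 0.55302893 -0.26004556  0.27277611] [ 2.76596781 -0.48643284  0.94772493]
-90
  (40, np.float64(0.1), np.float64(0.0), np.float64(0.0), np.float64(0.0), [-0.66, 1.06, -0.09, 0.54])
  (45, np.float64(0.1), np.float64(0.0), np.float64(0.0), np.float64(0.0), [-0.73, 1.14, -0.14, 0.52])
  (50, np.float64(0.1), np.float64(0.0), np.float64(0.0), np.float64(0.0), [-0.79, 1.21, -0.19, 0.5])
  (55, np.float64(0.1), np.float64(0.0), np.float64(0.0), np.float64(0.0), [-0.84, 1.27, -0.24, 0.49])
-75
  (40, np.float64(0.1), np.float64(0.0), np.float64(0.0), np.float64(0.0), [-0.61, 0.94, 0.17, 0.3])
  (45, np.float64(0.1), np.float64(0.0), np.float64(0.0), np.float64(0.0), [-0.7, 1.05, 0.1, 0.25])
  (50, np.float64(0.1), np.float64(0.0), np.float64(0.2), np.float64(0.1), [-0.78, 1.13, 0.03, 0.2])
  (55, np.float64(0.0), np.float64(0.0), np.float64(0.2), np.float64(0.1), [-0.87, 1.28, -0.66, 0.2])
-60
  (40, np.float64(0.1), np.float64(0.0), np.float64(7.2), np.float64(3.0), [-0.48, 0.79, 0.46, 0.2])
  (45, np
[... 2075 characters left out ...]
float64(0.1), np.float64(0.0), np.float64(0.0), np.float64(0.0), [1.5, -1.22, 0.74, 0.25])
  (50, np.float64(0.1), np.float64(0.0), np.float64(0.0), np.float64(0.0), [1.55, -1.26, 0.86, 0.2])
  (55, np.float64(0.1), np.float64(0.0), np.float64(0.1), np.float64(0.0), [1.6, -1.32, 1.15, 0.2])
35
  (40, np.float64(0.1), np.float64(0.0), np.float64(0.0), np.float64(0.0), [1.48, -1.27, 0.56, 0.56])
  (45, np.float64(0.1), np.float64(0.0), np.float64(0.0), np.float64(0.0), [1.51, -1.29, 0.5, 0.51])
  (50, np.float64(0.1), np.float64(0.0), np.float64(0.0), np.float64(0.0), [1.55, -1.29, 0.42, 0.47])
  (55, np.float64(0.1), np.float64(0.0), np.float64(0.0), np.float64(0.0), [1.58, -1.3, 0.33, 0.43])
```

```bash
python3 - <<'E'
from ik import *
q=o["joints"];x=np.array([.56,-.26,.272])
for t,psi in [(30,-25),(30,-40),(30,-55),(30,-70),(30,-85),(40,-85),(53,-85)]:
    q,e,a=ik(q,x,pose(t,psi));print(t,psi,round(e,1),round(a,1),q.round(2))
for z in(.2,.135):
    q,e,a=ik(q,np.array([.592,-.284,z]),pose(53,-85));print(z,round(e,1),round(a,1),q.round(2))
R=Ro.from_rotvec(o["orientation"]);d=lambda A,B:np.degrees((A.inv()*B).as_rotvec()).round(2)
print(d(R,pose(30,-25)),d(pose(30,-25),pose(30,-32)),d(pose(30,-85),pose(53,-85)))
E
```

```text
[ 0.49394368  0.12141991 -0.22052114  2.17020666  0.60867148  0.22331453
 -2.18758425] [ 0.55302893 -0.26004556  0.27277611] [ 2.76596781 -0.48643284  0.94772493]
30 -25 0.0 0.0 [ 0.7   0.17 -0.4   2.06  0.2   0.41 -1.84]
30 -40 0.0 0.0 [ 0.49  0.17 -0.26  2.04  0.5   0.48 -2.41]
30 -55 0.0 0.0 [ 0.35  0.2  -0.19  2.    0.66  0.62 -2.83]
30 -70 0.1 0.0 [-0.27  0.28  0.48  1.94  0.47  0.7  -2.93]
30 -85 0.0 0.0 [-0.6   0.44  0.92  1.86  0.19  0.79 -2.93]
40 -85 0.0 0.0 [-0.83  0.6   1.19  1.91  0.13  0.69 -2.93]
53 -85 0.0 0.0 [-0.98  0.86  1.39  1.97  0.04  0.57 -2.93]
0.2 0.0 0.0 [-0.85  0.97  1.28  1.94 -0.05  0.48 -2.93]
0.135 0.0 0.0 [-0.82  1.07  1.22  1.96 -0.15  0.4  -2.93]
[ 0.72 -8.59  5.13] [-3.5  -0.    6.06] [-0. 23. -0.]
```

```bash
python3 - <<'E'
from ik import *
for t1,p1 in((50,25),(50,35),(50,50)):
  q=o["joints"];x=np.array([.56,-.26,.272])
  for t,psi in [(30,-25),(30,-10),(30,5),(30,p1),(40,p1),(t1,p1)]:
    q,e,a=ik(q,x,pose(t,psi));print(t,psi,round(e,1),round(a,1),q.round(2))
  for z in(.2,.135):
    q,e,a=ik(q,np.array([.592,-.284,z]),pose(t1,p1));print(z,round(e,1),round(a,1),q.round(2))
E
```

```text
[ 0.49394368  0.12141991 -0.22052114  2.17020666  0.60867148  0.22331453
 -2.18758425] [ 0.55302893 -0.26004556  0.27277611] [ 2.76596781 -0.48643284  0.94772493]
30 -25 0.0 0.0 [ 0.7   0.17 -0.4   2.06  0.2   0.41 -1.84]
30 -10 0.0 0.0 [ 1.    0.21 -0.65  2.04 -0.06  0.43 -1.3 ]
30 5 0.0 0.0 [ 1.21  0.28 -0.85  2.   -0.16  0.52 -0.92]
30 25 0.0 0.0 [ 1.33  0.41 -0.99  1.91 -0.13  0.69 -0.59]
40 25 0.0 0.0 [ 1.52  0.51 -1.16  1.99 -0.23  0.56 -0.45]
50 25 0.0 0.0 [ 1.65  0.67 -1.31  2.05 -0.26  0.43 -0.33]
0.2 0.0 0.0 [ 1.51  0.8  -1.16  2.01 -0.2   0.34 -0.29]
0.135 0.0 0.0 [ 1.47  0.91 -1.1   2.04 -0.16  0.24 -0.24]
30 -25 0.0 0.0 [ 0.7   0.17 -0.4   2.06  0.2   0.41 -1.84]
30 -10 0.0 0.0 [ 1.    0.21 -0.65  2.04 -0.06  0.43 -1.3 ]
30 5 0.0 0.0 [ 1.21  0.28 -0.85  2.   -0.16  0.52 -0.92]
30 35 0.0 0.0 [ 1.35  0.48 -1.02  1.86 -0.09  0.78 -0.46]
40 35 0.0 0.0 [ 1.5   0.58 -1.16  1.91 -0.18  0.69 -0.33]
50 35 0.0 0.0 [ 1.61  0.72 -1.27  1.96 -0.24  0.6  -0.22]
0.2 0.0 0.0 [ 1.49  0.85 -1.15  1.92 -0.17  0.52 -0.19]
0.135 0.0 0.0 [ 1.45  0.95 -1.09  1.94 -0.13  0.43 -0.14]
30 -25 0.0 0.0 [ 0.7   0.17 -0.4   2.06  0.2   0.41 -1.84]
30 -10 0.0 0.0 [ 1.    0.21 -0.65  2.04 -0.06  0.43 -1.3 ]
30 5 0.0 0.0 [ 1.21  0.28 -0.85  2.   -0.16  0.52 -0.92]
30 50 0.0 0.0 [ 1.33  0.57 -1.05  1.77 -0.03  0.94 -0.29]
40 50 0.0 0.0 [ 1.44  0.67 -1.14  1.8  -0.11  0.9  -0.18]
50 50 0.0 0.0 [ 1.52  0.79 -1.21  1.82 -0.18  0.86 -0.09]
0.2 0.0 0.0 [ 1.42  0.91 -1.12  1.77 -0.12  0.8  -0.06]
0.135 0.0 0.0 [ 1.4   0.99 -1.06  1.79 -0.08  0.72 -0.01]
```

Request:
{"op": "arm_command", "data": {
  "rows": [
    {"fingers": -1, "x": 0, "y": 0, "z": 0, "ax": 0.36, "ay": -4.3, "az": 2.6},
    {"fingers": -1, "x": 0, "y": 0, "z": 0, "ax": 0.36, "ay": -4.3, "az": 2.6},
    {"fingers": -1, "x": 0, "y": 0, "z": 0, "ax": 2.5, "ay": 0, "az": -4.33},
    {"fingers": -1, "x": 0, "y": 0, "z": 0, "ax": 2.5, "ay": 0, "az": -4.33},
    {"fingers": -1, "x": 0, "y": 0, "z": 0, "ax": 2.5, "ay": 0, "az": -4.33},
    {"fingers": -1, "x": 0, "y": 0, "z": 0, "ax": 2.5, "ay": 0, "az": -4.33},
    {"fingers": -1, "x": 0, "y": 0, "z": 0, "ax": 2.5, "ay": 0, "az": -4.33},
    {"fingers": -1, "x": 0, "y": 0, "z": 0, "ax": 2.5, "ay": 0, "az": -4.33},
    {"fingers": -1, "x": 0, "y": 0, "z": 0, "ax": 2.5, "ay": 0, "az": -4.33},
    {"fingers": -1, "x": 0, "y": 0, "z": 0, "ax": 2.5, "ay": 0, "az": -4.33}
  ]
}}

```text
clock: 6.62
tcp_pos: [0.5534, -0.2612, 0.2736]
orientation: [-2.955, -0.36, -0.802]
contact_force: [-0.3, 0.4, -0.4]
grip_width: 0.011
gripper_force: 40.4
```

Request:
{"op": "arm_command", "data": {
  "rows": [
    {"fingers": -1, "x": 0, "y": 0, "z": 0, "ax": 2.5, "ay": 0, "az": -4.33},
    {"fingers": -1, "x": 0, "y": 0, "z": 0, "ax": 2.5, "ay": 0, "az": -4.33},
    {"fingers": -1, "x": 0, "y": 0, "z": 0, "ax": 2.5, "ay": 0, "az": -4.33},
    {"fingers": -1, "x": 0, "y": 0, "z": 0, "ax": 2.5, "ay": 0, "az": -4.33},
    {"fingers": -1, "x": 0, "y": 0, "z": 0, "ax": 2.5, "ay": 0, "az": -4.33},
    {"fingers": -1, "x": 0, "y": 0, "z": 0, "ax": 0, "ay": 4.5, "az": 0},
    {"fingers": -1, "x": 0, "y": 0, "z": 0, "ax": 0, "ay": 4.5, "az": 0},
    {"fingers": -1, "x": 0, "y": 0, "z": 0, "ax": 0, "ay": 4.5, "az": 0},
    {"fingers": -1, "x": 0, "y": 0, "z": 0, "ax": 0, "ay": 4.5, "az": 0},
    {"fingers": -1, "x": 0, "y": 0, "z": 0, "ax": 0, "ay": 4.5, "az": 0}
  ]
}}

```text
clock: 7.45
tcp_pos: [0.5537, -0.2624, 0.2741]
orientation: [-2.437, -0.856, -1.217]
contact_force: [0.1, 0.6, -2.3]
grip_width: 0.0103
gripper_force: 40.2
```

Request:
{"op": "arm_command", "data": {
  "rows": [
    {"fingers": -1, "x": 0, "y": 0, "z": 0, "ax": 0, "ay": 0, "az": 0},
    {"fingers": -1, "x": 0, "y": 0, "z": 0, "ax": 0, "ay": 0, "az": 0},
    {"fingers": -1, "x": 0, "y": 0, "z": 0, "ax": 0, "ay": 0, "az": 0}
  ]
}}

```text
clock: 7.7
tcp_pos: [0.5537, -0.2609, 0.2737]
orientation: [-2.441, -0.859, -1.207]
contact_force: [1.2, -0.2, -1.5]
grip_width: 0.0106
gripper_force: 40.3
```

```bash
python3 - <<'E'
from h import *
from bench import r
o=r.get_obs()
go(o,[.592,-.284,.25],55,40)
E
```

```text
t 7.7 tcp [ 0.5537 -0.2609  0.2737] x [0.472 0.384 0.793] y [ 0.623 -0.782  0.008] z [ 0.623  0.491 -0.609] w 0.0106 F [ 1.2 -0.2 -1.5] gf 40.3
shift [-0.0095  0.0418  0.027 ]
turn [ 1.42  2.51 -0.5 ]
q [ 1.56  0.65 -1.12  1.9  -0.48  0.68  0.08]
```

```bash
cat > br.py <<'E'
from h import *
from bench import r
def brush(n,tcp):
    f=r.grab_frame(n);P=cloud(f).reshape(-1,3);im=f["frame"].reshape(-1,3).astype(int)
    m=(im[:,0]-im[:,2]>35)&(np.linalg.norm(P-tcp,axis=1)<.16)&(P[:,2]<tcp[2]+.05);p=P[m]
    for t in(.03,.012,.009):
        c=np.median(p,0) if t>.02 else p.mean(0);a=np.linalg.svd(p-c)[2][0];a*=np.sign(a[2]);e=np.linalg.norm(np.cross(p-c,a),axis=1);p=p[e<t]
    s=(p-c)@a;print(n,len(p),"dir",a.round(3),"low",(c+a*s.min()).round(4),"high",(c+a*s.max()).round(4));return f
E
python3 - <<'E'
from br import *
o=r.get_obs()
for n in("side","top"):f=brush(n,o["tcp_pos"]);n=="side" and cv2.imwrite("pics/up.png",f["frame"][:,:,::-1])
E
```

```text
side 186 dir [0.1   0.096 0.99 ] low [ 0.5412 -0.2757  0.1547] high [ 0.5562 -0.2614  0.303 ]
top 40 dir [0.098 0.083 0.992] low [ 0.5399 -0.2672  0.1537] high [ 0.5542 -0.255   0.2985]
```

View pics/up.png

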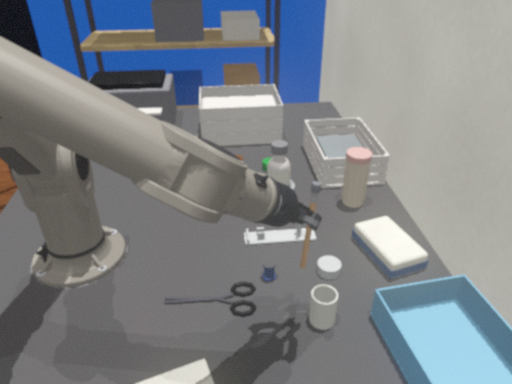

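The brush is near upright, about 7.5° of lean, at (308,235), and its lower end is where the model puts it. I'll align it over the cup.

Request:
{"op": "arm_command", "data": {
  "rows": [
    {"fingers": -1, "x": 0.001, "y": 0.008, "z": 0.006, "ax": 0, "ay": 0, "az": 0},
    {"fingers": -1, "x": 0.001, "y": 0.013, "z": 0.009, "ax": 0, "ay": 0, "az": 0},
    {"fingers": -1, "x": 0.002, "y": 0.013, "z": 0.009, "ax": 0, "ay": 0, "az": 0},
    {"fingers": -1, "x": 0.001, "y": 0.008, "z": 0.0055, "ax": 0, "ay": 0, "az": 0},
    {"fingers": -1, "x": -0.0178, "y": 0, "z": 0.0137, "ax": 0, "ay": 0, "az": 0},
    {"fingers": -1, "x": -0.0178, "y": 0, "z": 0.0137, "ax": 0, "ay": 0, "az": 0},
    {"fingers": -1, "x": 0, "y": 0, "z": 0, "ax": 0, "ay": 0, "az": 0},
    {"fingers": -1, "x": 0, "y": 0, "z": 0, "ax": 0, "ay": 0, "az": 0},
    {"fingers": -1, "x": 0, "y": 0, "z": 0, "ax": 0, "ay": 0, "az": 0},
    {"fingers": -1, "x": 0, "y": 0, "z": 0, "ax": 0, "ay": 0, "az": 0}
  ]
}}

```text
clock: 8.63
tcp_pos: [0.6008, -0.2778, 0.2159]
orientation: [-2.441, -0.859, -1.209]
contact_force: [0.1, -0.9, -1.0]
grip_width: 0.0106
gripper_force: 40.3
```

```bash
python3 - <<'E'
from br import *
o=r.get_obs();go(o,[.6006,-.2773,.129])
for n in("side","top"):
    f=brush(n,o["tcp_pos"])
    C=cloud(f);q=C.reshape(-1,3);t=q[(q[:,2]>.074)&(q[:,2]<.086)&(abs(q[:,0]-.592)<.045)&(abs(q[:,1]+.285)<.045)];print(len(t),(t.min(0)+t.max(0))/2,np.ptp(t,axis=0))
E
```

```text
t 8.63 tcp [ 0.6008 -0.2778  0.2159] x [0.472 0.385 0.793] y [ 0.623 -0.782  0.009] z [ 0.624  0.49  -0.609] w 0.0106 F [ 0.1 -0.9 -1. ] gf 40.3
shift [-0.0688 -0.0013  0.053 ]
q [ 1.43  0.78 -1.03  1.83 -0.42  0.61  0.08]
side 177 dir [0.105 0.096 0.99 ] low [ 0.5876 -0.2925  0.0968] high [ 0.6034 -0.2781  0.2457]
161 [ 0.59221433 -0.28595274  0.07834376] [0.0571543  0.05870468 0.00837943]
top 37 dir [0.097 0.083 0.992] low [ 0.5861 -0.2851  0.0911] high [ 0.6006 -0.2726  0.2403]
86 [ 0.59158774 -0.28325403  0.07956982] [0.05668546 0.05419407 0.01004266]
```

Both cameras put the brush on line with the cup. I'll lower it and watch the force.

Request:
{"op": "arm_command", "data": {
  "rows": [
    {"fingers": -1, "x": -0.0119, "y": 0, "z": 0.0091, "ax": 0, "ay": 0, "az": 0},
    {"fingers": -1, "x": -0.0119, "y": 0, "z": 0.0091, "ax": 0, "ay": 0, "az": 0},
    {"fingers": -1, "x": -0.0119, "y": 0, "z": 0.0091, "ax": 0, "ay": 0, "az": 0},
    {"fingers": -1, "x": -0.0119, "y": 0, "z": 0.0091, "ax": 0, "ay": 0, "az": 0},
    {"fingers": -1, "x": -0.0119, "y": 0, "z": 0.0091, "ax": 0, "ay": 0, "az": 0},
    {"fingers": -1, "x": -0.0055, "y": 0, "z": 0.0042, "ax": 0, "ay": 0, "az": 0},
    {"fingers": -1, "x": 0, "y": 0, "z": 0, "ax": 0, "ay": 0, "az": 0},
    {"fingers": -1, "x": 0, "y": 0, "z": 0, "ax": 0, "ay": 0, "az": 0},
    {"fingers": -1, "x": 0, "y": 0, "z": 0, "ax": 0, "ay": 0, "az": 0}
  ]
}}

```text
clock: 9.48
tcp_pos: [0.6006, -0.2782, 0.1329]
orientation: [-2.44, -0.858, -1.208]
contact_force: [1.0, 0.7, 0.7]
grip_width: 0.0107
gripper_force: 40.5
```

```bash
python3 - <<'E'
from br import *
o=r.get_obs();go(o,[.6006,-.2773,.129])
f=r.grab_frame("side");cv2.imwrite("pics/in.png",cv2.resize(f["frame"][130:350,210:410,::-1],None,fx=2.5,fy=2.5))
E
```

```text
t 9.48 tcp [ 0.6006 -0.2782  0.1329] x [0.472 0.384 0.794] y [ 0.623 -0.782  0.007] z [ 0.623  0.491 -0.609] w 0.0107 F [1.  0.7 0.7] gf 40.5
shift [-0.0027 -0.0007  0.0028]
q [ 1.4   0.91 -0.99  1.86 -0.38  0.5   0.16]
```

View pics/in.png

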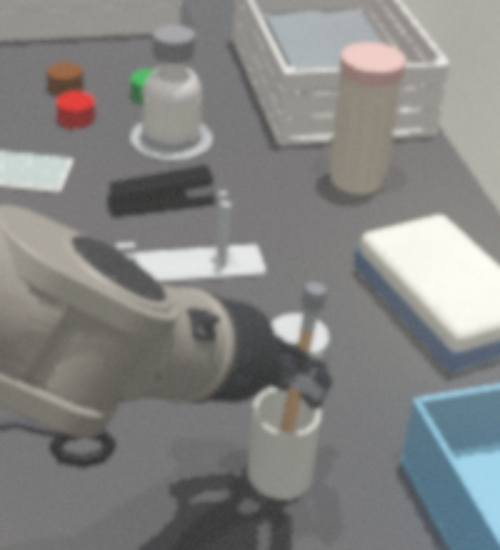

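The handle is inside the cup, its bristles up. In the enlarged crop the cup is at (283,440) and the brush at (300,350). I'll lower the last few mm, open the fingers and back straight out.

Request:
{"op": "arm_command", "data": {
  "rows": [
    {"fingers": -1, "x": -0.0028, "y": -0.0006, "z": 0.0025, "ax": 0, "ay": 0, "az": 0},
    {"fingers": -1, "x": 0, "y": 0, "z": 0, "ax": 0, "ay": 0, "az": 0},
    {"fingers": -1, "x": 0, "y": 0, "z": 0, "ax": 0, "ay": 0, "az": 0},
    {"fingers": 0, "x": 0, "y": 0, "z": 0, "ax": 0, "ay": 0, "az": 0},
    {"fingers": 0.5, "x": 0, "y": 0, "z": 0, "ax": 0, "ay": 0, "az": 0},
    {"fingers": 0.5, "x": 0, "y": 0, "z": 0, "ax": 0, "ay": 0, "az": 0},
    {"fingers": 0.5, "x": 0, "y": 0, "z": 0, "ax": 0, "ay": 0, "az": 0},
    {"fingers": 0.5, "x": 0, "y": 0, "z": 0, "ax": 0, "ay": 0, "az": 0}
  ]
}}

```text
clock: 10.2
tcp_pos: [0.6001, -0.2776, 0.1286]
orientation: [-2.441, -0.858, -1.207]
contact_force: [-0.4, 0.4, -0.6]
grip_width: 0.0639
gripper_force: 0.0
```

Request:
{"op": "arm_command", "data": {
  "rows": [
    {"fingers": 0.5, "x": 0, "y": 0, "z": -0.01, "ax": 0, "ay": 0, "az": 0},
    {"fingers": 0.5, "x": 0, "y": 0, "z": -0.02, "ax": 0, "ay": 0, "az": 0},
    {"fingers": 0.5, "x": 0, "y": 0, "z": -0.03, "ax": 0, "ay": 0, "az": 0},
    {"fingers": 0.5, "x": 0, "y": 0, "z": -0.03, "ax": 0, "ay": 0, "az": 0},
    {"fingers": 0.5, "x": 0, "y": 0, "z": -0.03, "ax": 0, "ay": 0, "az": 0},
    {"fingers": 0.5, "x": 0, "y": 0, "z": -0.03, "ax": 0, "ay": 0, "az": 0},
    {"fingers": 0.5, "x": 0, "y": 0, "z": 0, "ax": 0, "ay": 0, "az": 0},
    {"fingers": 0.5, "x": 0, "y": 0, "z": 0, "ax": 0, "ay": 0, "az": 0},
    {"fingers": 0.5, "x": 0, "y": 0, "z": 0, "ax": 0, "ay": 0, "az": 0}
  ]
}}

```text
clock: 10.95
tcp_pos: [0.5063, -0.3509, 0.2198]
orientation: [-2.441, -0.858, -1.206]
contact_force: [0.9, -0.2, 0.1]
grip_width: 0.0638
gripper_force: 0.0
```

```bash
python3 - <<'E'
from br import *
import ik
o=r.get_obs();go(o,[.5,-.2,.33],0,40)
f=brush("side",np.array([.6,-.28,.12]));cv2.imwrite("pics/rel.png",cv2.resize(f["frame"][130:350,210:410,::-1],None,fx=2.5,fy=2.5))
q=cloud(f).reshape(-1,3);t=q[(q[:,2]>.074)&(q[:,2]<.086)&(abs(q[:,0]-.592)<.045)&(abs(q[:,1]+.285)<.045)];print(len(t),(t.min(0)+t.max(0))/2)
E
```

```text
[ 1.63420303  0.77087542 -1.03298372  1.82767508 -0.3887828   0.77097425
  0.17273311] [ 0.50634774 -0.35089526  0.21979155] [-2.44055627 -0.85760188 -1.20623856]
t 10.95 tcp [ 0.5063 -0.3509  0.2198] x [0.473 0.384 0.793] y [ 0.623 -0.782  0.006] z [ 0.623  0.491 -0.609] w 0.0638 F [ 0.9 -0.2  0.1] gf 0.0
shift [ 0.1423 -0.1213  0.003 ]
turn [  1.01 -52.46  -1.19]
q [ 1.63  0.77 -1.03  1.83 -0.39  0.77  0.17]
side 207 dir [0.343 0.304 0.889] low [ 0.5953 -0.2854  0.0565] high [ 0.6297 -0.2549  0.1458]
193 [ 0.59196572 -0.28574063  0.07992183]
```

View pics/rel.png

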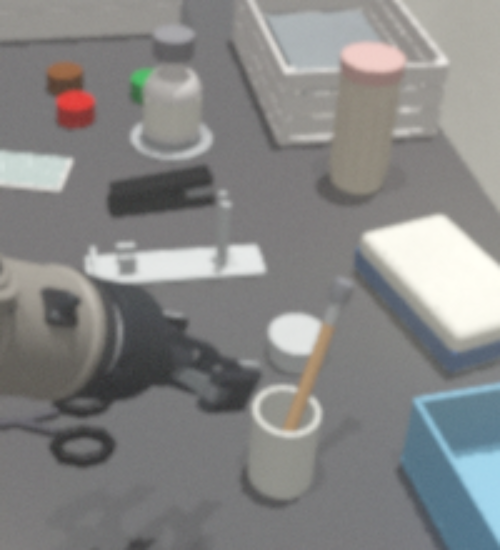

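The brush stands in the cup, bristles up, leaning on the rim (crop: brush tip at (342,288), cup at (283,440)), and the cup has not moved. Next is the cap.

Request:
{"op": "arm_command", "data": {
  "rows": [
    {"fingers": 1, "x": 0.0317, "y": 0, "z": -0.0244, "ax": 0, "ay": 0, "az": 0},
    {"fingers": 1, "x": 0.0317, "y": 0, "z": -0.0244, "ax": 0, "ay": 0, "az": 0},
    {"fingers": 1, "x": 0, "y": 0, "z": 0, "ax": 0, "ay": -6.56, "az": 0},
    {"fingers": 1, "x": 0, "y": 0, "z": 0, "ax": 0, "ay": -6.56, "az": 0},
    {"fingers": 1, "x": 0, "y": 0, "z": 0, "ax": 0, "ay": -6.56, "az": 0},
    {"fingers": 1, "x": 0, "y": 0, "z": 0, "ax": 0, "ay": -6.56, "az": 0},
    {"fingers": 1, "x": 0, "y": 0, "z": 0, "ax": 0, "ay": -6.56, "az": 0},
    {"fingers": 1, "x": 0, "y": 0, "z": 0, "ax": 0, "ay": -6.56, "az": 0},
    {"fingers": 1, "x": 0, "y": 0, "z": 0, "ax": 0, "ay": -6.56, "az": 0},
    {"fingers": 1, "x": 0, "y": 0, "z": 0, "ax": 0, "ay": -6.56, "az": 0}
  ]
}}

```text
clock: 11.83
tcp_pos: [0.507, -0.3495, 0.3002]
orientation: [2.956, 1.037, -0.004]
contact_force: [-0.1, -0.0, -0.7]
grip_width: 0.0853
gripper_force: 0.0
```

Request:
{"op": "arm_command", "data": {
  "rows": [
    {"fingers": 1, "x": 0, "y": 0, "z": 0, "ax": 0, "ay": 0, "az": 0},
    {"fingers": 1, "x": 0, "y": 0, "z": 0, "ax": 0, "ay": 0, "az": 0},
    {"fingers": 1, "x": 0, "y": 0, "z": 0, "ax": 0, "ay": 0, "az": 0}
  ]
}}

```text
clock: 12.08
tcp_pos: [0.5056, -0.3509, 0.2987]
orientation: [2.962, 1.036, 0.005]
contact_force: [-0.8, -0.3, -0.5]
grip_width: 0.0852
gripper_force: 0.0
```

```bash
python3 - <<'E'
from br import *
o=r.get_obs();go(o,[.577,.287,.30],0,38)
E
```

```text
t 12.08 tcp [ 0.5056 -0.3509  0.2987] x [0.782 0.623 0.002] y [ 0.623 -0.782  0.005] z [ 0.004 -0.002 -1.   ] w 0.0852 F [-0.8 -0.3 -0.5] gf 0.0
shift [ 0.4534 -0.4544 -0.0025]
turn [ 0.26 -0.11  0.54]
q [ 1.01  0.41 -0.67  1.62  0.27  1.2  -0.62]
```

Request:
{"op": "arm_command", "data": {
  "rows": [
    {"fingers": 1, "x": 0.013, "y": -0.013, "z": 0, "ax": 0, "ay": 0, "az": 0},
    {"fingers": 1, "x": 0.025, "y": -0.025, "z": 0, "ax": 0, "ay": 0, "az": 0},
    {"fingers": 1, "x": 0.025, "y": -0.025, "z": 0, "ax": 0, "ay": 0, "az": 0},
    {"fingers": 1, "x": 0.025, "y": -0.025, "z": 0, "ax": 0, "ay": 0, "az": 0},
    {"fingers": 1, "x": 0.025, "y": -0.025, "z": 0, "ax": 0, "ay": 0, "az": 0},
    {"fingers": 1, "x": 0.025, "y": -0.025, "z": 0, "ax": 0, "ay": 0, "az": 0},
    {"fingers": 1, "x": 0.025, "y": -0.025, "z": 0, "ax": 0, "ay": 0, "az": 0},
    {"fingers": 1, "x": 0.025, "y": -0.025, "z": 0, "ax": 0, "ay": 0, "az": 0},
    {"fingers": 1, "x": 0.025, "y": -0.025, "z": 0, "ax": 0, "ay": 0, "az": 0},
    {"fingers": 1, "x": 0.025, "y": -0.025, "z": 0, "ax": 0, "ay": 0, "az": 0}
  ]
}}

```text
clock: 12.92
tcp_pos: [0.5434, -0.0177, 0.2976]
orientation: [2.964, 1.027, 0.003]
contact_force: [1.0, -0.5, -0.3]
grip_width: 0.0854
gripper_force: 0.0
```

Request:
{"op": "arm_command", "data": {
  "rows": [
    {"fingers": 1, "x": 0.025, "y": -0.025, "z": 0, "ax": 0, "ay": 0, "az": 0},
    {"fingers": 1, "x": 0.025, "y": -0.025, "z": 0, "ax": 0, "ay": 0, "az": 0},
    {"fingers": 1, "x": 0.025, "y": -0.025, "z": 0, "ax": 0, "ay": 0, "az": 0},
    {"fingers": 1, "x": 0.025, "y": -0.025, "z": 0, "ax": 0, "ay": 0, "az": 0},
    {"fingers": 1, "x": 0.025, "y": -0.025, "z": 0, "ax": 0, "ay": 0, "az": 0},
    {"fingers": 1, "x": 0.025, "y": -0.025, "z": 0, "ax": 0, "ay": 0, "az": 0},
    {"fingers": 1, "x": 0.025, "y": -0.025, "z": 0, "ax": 0, "ay": 0, "az": 0},
    {"fingers": 1, "x": 0.025, "y": -0.025, "z": 0, "ax": 0, "ay": 0, "az": 0},
    {"fingers": 1, "x": 0.015, "y": -0.015, "z": 0, "ax": 0, "ay": 0, "az": 0}
  ]
}}

```text
clock: 13.67
tcp_pos: [0.5785, 0.2868, 0.2959]
orientation: [2.964, 1.034, 0.002]
contact_force: [-0.3, 0.4, 0.2]
grip_width: 0.0857
gripper_force: 0.0
```

Request:
{"op": "arm_command", "data": {
  "rows": [
    {"fingers": 1, "x": 0, "y": 0, "z": 0, "ax": 0, "ay": 0, "az": 0},
    {"fingers": 1, "x": 0, "y": 0, "z": 0, "ax": 0, "ay": 0, "az": 0},
    {"fingers": 1, "x": 0, "y": 0, "z": 0, "ax": 0, "ay": 0, "az": 0},
    {"fingers": 1, "x": 0, "y": 0, "z": 0, "ax": 0, "ay": 0, "az": 0}
  ]
}}

```text
clock: 14.0
tcp_pos: [0.5794, 0.2824, 0.2964]
orientation: [2.961, 1.028, 0.002]
contact_force: [-0.6, -1.0, 0.6]
grip_width: 0.0852
gripper_force: 0.0
```

```bash
python3 - <<'E'
from br import *
o=r.get_obs();go(o,[.577,.287,.142],0,38)
E
```

```text
t 14.0 tcp [0.5794 0.2824 0.2964] x [ 0.785  0.62  -0.001] y [ 0.62  -0.785  0.007] z [ 0.004 -0.006 -1.   ] w 0.0852 F [-0.6 -1.   0.6] gf 0.0
shift [ 0.0011 -0.0062  0.1543]
turn [0.41 0.05 0.28]
q [ 0.02  0.51 -0.83  1.54  0.4   1.26 -1.77]
```

Request:
{"op": "arm_command", "data": {
  "rows": [
    {"fingers": 1, "x": 0.001, "y": -0.006, "z": 0.02, "ax": 0.4, "ay": 0, "az": 0},
    {"fingers": 1, "x": 0, "y": 0, "z": 0.025, "ax": 0, "ay": 0, "az": 0},
    {"fingers": 1, "x": 0, "y": 0, "z": 0.025, "ax": 0, "ay": 0, "az": 0},
    {"fingers": 1, "x": 0, "y": 0, "z": 0.025, "ax": 0, "ay": 0, "az": 0},
    {"fingers": 1, "x": 0, "y": 0, "z": 0.01, "ax": 0, "ay": 0, "az": 0},
    {"fingers": 1, "x": 0, "y": 0, "z": 0, "ax": 0, "ay": 0, "az": 0},
    {"fingers": 1, "x": 0, "y": 0, "z": 0, "ax": 0, "ay": 0, "az": 0},
    {"fingers": 1, "x": 0, "y": 0, "z": 0, "ax": 0, "ay": 0, "az": 0},
    {"fingers": 1, "x": 0, "y": 0, "z": 0, "ax": 0, "ay": 0, "az": 0},
    {"fingers": 1, "x": 0, "y": 0, "z": 0, "ax": 0, "ay": 0, "az": 0}
  ]
}}

```text
clock: 14.83
tcp_pos: [0.5761, 0.2913, 0.1934]
orientation: [-2.965, -1.036, -0.004]
contact_force: [0.6, 0.3, 0.9]
grip_width: 0.0852
gripper_force: 0.0
```

```bash
python3 - <<'E'
from br import *
o=r.get_obs();go(o,[.577,.287,.141],0,38)
E
```

```text
t 14.83 tcp [0.5761 0.2913 0.1934] x [0.782 0.623 0.002] y [ 0.623 -0.782  0.   ] z [ 0.002  0.001 -1.   ] w 0.0852 F [0.6 0.3 0.9] gf 0.0
shift [-0.0021  0.0039  0.0524]
turn [ 0.01 -0.14  0.52]
q [-0.02  0.61 -0.79  1.65  0.47  1.09 -1.84]
```

Request:
{"op": "arm_command", "data": {
  "rows": [
    {"fingers": 1, "x": -0.001, "y": 0.002, "z": 0.02, "ax": 0, "ay": 0, "az": 0},
    {"fingers": 1, "x": 0, "y": 0, "z": 0.02, "ax": 0, "ay": 0, "az": 0},
    {"fingers": 1, "x": 0, "y": 0, "z": 0.0125, "ax": 0, "ay": 0, "az": 0},
    {"fingers": 1, "x": 0, "y": 0, "z": 0, "ax": 0, "ay": 0, "az": 0},
    {"fingers": 1, "x": 0, "y": 0, "z": 0, "ax": 0, "ay": 0, "az": 0}
  ]
}}

```text
clock: 15.25
tcp_pos: [0.5758, 0.2888, 0.1394]
orientation: [-2.965, -1.037, 0.001]
contact_force: [-0.1, -0.2, 0.4]
grip_width: 0.0856
gripper_force: 0.0
```

Request:
{"op": "arm_command", "data": {
  "rows": [
    {"fingers": 1, "x": 0, "y": 0, "z": 0, "ax": 0, "ay": 0, "az": 0},
    {"fingers": 1, "x": 0, "y": 0, "z": 0, "ax": 0, "ay": 0, "az": 0},
    {"fingers": 1, "x": 0, "y": 0, "z": 0, "ax": 0, "ay": 0, "az": 0},
    {"fingers": 1, "x": 0, "y": 0, "z": 0, "ax": 0, "ay": 0, "az": 0},
    {"fingers": 1, "x": 0, "y": 0, "z": 0, "ax": 0, "ay": 0, "az": 0}
  ]
}}

```text
clock: 15.67
tcp_pos: [0.5761, 0.2889, 0.1399]
orientation: [-2.965, -1.036, -0.001]
contact_force: [0.1, -0.3, -0.1]
grip_width: 0.0855
gripper_force: 0.0
```

Request:
{"op": "arm_command", "data": {
  "rows": [
    {"fingers": 1, "x": 0, "y": 0, "z": 0, "ax": 0, "ay": 0, "az": 0},
    {"fingers": 1, "x": 0, "y": 0, "z": 0, "ax": 0, "ay": 0, "az": 0},
    {"fingers": 1, "x": 0, "y": 0, "z": 0, "ax": 0, "ay": 0, "az": 0}
  ]
}}

```text
clock: 15.92
tcp_pos: [0.576, 0.2887, 0.1394]
orientation: [-2.965, -1.036, 0.0]
contact_force: [0.2, -0.1, -0.8]
grip_width: 0.0856
gripper_force: 0.0
```

Request:
{"op": "arm_command", "data": {
  "rows": [
    {"fingers": 1, "x": 0, "y": 0.0018, "z": -0.001, "ax": 0, "ay": 0, "az": 0},
    {"fingers": -1, "x": 0, "y": 0, "z": 0, "ax": 0, "ay": 0, "az": 0},
    {"fingers": -1, "x": 0, "y": 0, "z": 0, "ax": 0, "ay": 0, "az": 0},
    {"fingers": -1, "x": 0, "y": 0, "z": 0, "ax": 0, "ay": 0, "az": 0},
    {"fingers": -1, "x": 0, "y": 0, "z": 0, "ax": 0, "ay": 0, "az": 0},
    {"fingers": -1, "x": 0, "y": 0, "z": 0, "ax": 0, "ay": 0, "az": 0},
    {"fingers": -1, "x": 0, "y": 0, "z": 0, "ax": 0, "ay": 0, "az": 0},
    {"fingers": -1, "x": 0, "y": 0, "z": 0, "ax": 0, "ay": 0, "az": 0}
  ],
  "grip_force": 80
}}

```text
clock: 16.58
tcp_pos: [0.5771, 0.2874, 0.1407]
orientation: [-2.965, -1.037, -0.0]
contact_force: [-2.1, -1.9, 5.1]
grip_width: 0.0504
gripper_force: 82.4
```

Gripped. Now I press.

Request:
{"op": "arm_command", "data": {
  "rows": [
    {"fingers": -1, "x": 0, "y": 0, "z": 0.003, "ax": 0, "ay": 0, "az": 0},
    {"fingers": -1, "x": 0, "y": 0, "z": 0.003, "ax": 0, "ay": 0, "az": 0},
    {"fingers": -1, "x": 0, "y": 0, "z": 0.002, "ax": 0, "ay": 0, "az": 0},
    {"fingers": -1, "x": 0, "y": 0, "z": 0, "ax": 0, "ay": 0, "az": 0},
    {"fingers": -1, "x": 0, "y": 0, "z": 0, "ax": 0, "ay": 0, "az": 0},
    {"fingers": -1, "x": 0, "y": 0, "z": 0, "ax": 0, "ay": 0, "az": 0}
  ]
}}

```text
clock: 17.08
tcp_pos: [0.5774, 0.2876, 0.1338]
orientation: [-2.966, -1.036, -0.002]
contact_force: [-3.4, -2.4, 11.9]
grip_width: 0.0513
gripper_force: 83.2
```

Request:
{"op": "arm_command", "data": {
  "rows": [
    {"fingers": -1, "x": 0, "y": 0, "z": 0.001, "ax": 0, "ay": 0, "az": -2},
    {"fingers": -1, "x": 0, "y": 0, "z": 0, "ax": 0, "ay": 0, "az": -4},
    {"fingers": -1, "x": 0, "y": 0, "z": 0, "ax": 0, "ay": 0, "az": -4},
    {"fingers": -1, "x": 0, "y": 0, "z": 0, "ax": 0, "ay": 0, "az": -4},
    {"fingers": -1, "x": 0, "y": 0, "z": 0, "ax": 0, "ay": 0, "az": -4},
    {"fingers": -1, "x": 0, "y": 0, "z": 0, "ax": 0, "ay": 0, "az": -4},
    {"fingers": -1, "x": 0, "y": 0, "z": 0, "ax": 0, "ay": 0, "az": -4},
    {"fingers": -1, "x": 0, "y": 0, "z": 0, "ax": 0, "ay": 0, "az": 0}
  ]
}}

```text
clock: 17.75
tcp_pos: [0.5781, 0.2893, 0.1337]
orientation: [-2.652, -1.681, -0.007]
contact_force: [-1.7, 1.1, 13.6]
grip_width: 0.0508
gripper_force: 83.3
```

```bash
python3 - <<'E'
from br import *
o=r.get_obs();go(o,[.577,.287,.134],0,38);print(o["moment"].round(2))
E
```

```text
t 17.75 tcp [0.5781 0.2893 0.1337] x [0.426 0.904 0.005] y [ 0.905 -0.426  0.001] z [ 0.003  0.004 -1.   ] w 0.0508 F [-1.7  1.1 13.6] gf 83.3
shift [-0.0026  0.     -0.0003]
turn [-0.   -0.28 26.76]
q [ 0.02  0.71 -0.85  1.69  0.61  1.03 -1.47]
[0.06 0.38 0.07]
```

Request:
{"op": "arm_command", "data": {
  "rows": [
    {"fingers": -1, "x": -0.0015, "y": 0, "z": 0, "ax": 0, "ay": 0, "az": -4},
    {"fingers": -1, "x": 0, "y": 0, "z": 0, "ax": 0, "ay": 0, "az": -5},
    {"fingers": -1, "x": 0, "y": 0, "z": 0, "ax": 0, "ay": 0, "az": -5},
    {"fingers": -1, "x": 0, "y": 0, "z": 0, "ax": 0, "ay": 0, "az": -5},
    {"fingers": -1, "x": 0, "y": 0, "z": 0, "ax": 0, "ay": 0, "az": -5},
    {"fingers": -1, "x": 0, "y": 0, "z": 0, "ax": 0, "ay": 0, "az": -5},
    {"fingers": -1, "x": 0, "y": 0, "z": 0, "ax": 0, "ay": 0, "az": -5},
    {"fingers": -1, "x": 0, "y": 0, "z": 0, "ax": 0, "ay": 0, "az": -4},
    {"fingers": -1, "x": 0, "y": 0, "z": 0, "ax": 0, "ay": 0, "az": 0}
  ]
}}

```text
clock: 18.5
tcp_pos: [0.5779, 0.2879, 0.1338]
orientation: [1.961, 2.454, 0.009]
contact_force: [1.3, 0.1, 13.3]
grip_width: 0.0507
gripper_force: 83.3
```

Request:
{"op": "arm_command", "data": {
  "rows": [
    {"fingers": -1, "x": 0, "y": 0, "z": 0, "ax": 0, "ay": 0, "az": -5},
    {"fingers": -1, "x": 0, "y": 0, "z": 0, "ax": 0, "ay": 0, "az": -5},
    {"fingers": -1, "x": 0, "y": 0, "z": 0, "ax": 0, "ay": 0, "az": -5},
    {"fingers": -1, "x": 0, "y": 0, "z": 0, "ax": 0, "ay": 0, "az": -5},
    {"fingers": -1, "x": 0, "y": 0, "z": 0, "ax": 0, "ay": 0, "az": -5},
    {"fingers": -1, "x": 0, "y": 0, "z": 0, "ax": 0, "ay": 0, "az": 0},
    {"fingers": -1, "x": 0, "y": 0, "z": 0, "ax": 0, "ay": 0, "az": 0},
    {"fingers": -1, "x": 0, "y": 0, "z": 0, "ax": 0, "ay": 0, "az": 0},
    {"fingers": -1, "x": 0, "y": 0, "z": 0, "ax": 0, "ay": 0, "az": 0}
  ]
}}

```text
clock: 19.25
tcp_pos: [0.5782, 0.2876, 0.1338]
orientation: [1.388, 2.816, 0.008]
contact_force: [0.3, 1.3, 12.2]
grip_width: 0.0507
gripper_force: 83.3
```

```bash
python3 - <<'E'
from br import *
o=r.get_obs();go(o,[.577,.287,.134],0,38);print(o["moment"].round(2))
E
```

```text
t 19.25 tcp [0.5782 0.2876 0.1338] x [-0.609  0.793  0.   ] y [0.793 0.609 0.006] z [ 0.004  0.004 -1.   ] w 0.0507 F [ 0.3  1.3 12.2] gf 83.3
shift [ 0.0002 -0.0013 -0.0002]
turn [ 0.23 -0.27 89.51]
q [ 0.15  0.81 -1.07  1.68  0.78  1.13 -0.5 ]
[ 0.01 -0.11  0.11]
```

It has turned 89° in all. I'll lift slowly and watch for pull.

Request:
{"op": "arm_command", "data": {
  "rows": [
    {"fingers": -1, "x": 0, "y": 0, "z": -0.004, "ax": 0, "ay": 0, "az": 0},
    {"fingers": -1, "x": 0, "y": 0, "z": -0.005, "ax": 0, "ay": 0, "az": 0},
    {"fingers": -1, "x": 0, "y": 0, "z": -0.005, "ax": 0, "ay": 0, "az": 0},
    {"fingers": -1, "x": 0, "y": 0, "z": 0, "ax": 0, "ay": 0, "az": 0},
    {"fingers": -1, "x": 0, "y": 0, "z": 0, "ax": 0, "ay": 0, "az": 0}
  ]
}}

```text
clock: 19.67
tcp_pos: [0.5781, 0.2864, 0.146]
orientation: [1.389, 2.816, 0.005]
contact_force: [4.3, 2.1, 2.7]
grip_width: 0.0508
gripper_force: 84.1
```

Request:
{"op": "arm_command", "data": {
  "rows": [
    {"fingers": -1, "x": 0, "y": 0, "z": -0.008, "ax": 0, "ay": 0, "az": 0},
    {"fingers": -1, "x": 0, "y": 0, "z": -0.01, "ax": 0, "ay": 0, "az": 0},
    {"fingers": -1, "x": 0, "y": 0, "z": -0.012, "ax": 0, "ay": 0, "az": 0},
    {"fingers": -1, "x": 0, "y": 0, "z": -0.012, "ax": 0, "ay": 0, "az": 0},
    {"fingers": -1, "x": 0, "y": 0, "z": -0.012, "ax": 0, "ay": 0, "az": 0},
    {"fingers": -1, "x": 0, "y": 0, "z": -0.012, "ax": 0, "ay": 0, "az": 0},
    {"fingers": -1, "x": 0, "y": 0, "z": -0.008, "ax": 0, "ay": 0, "az": 0},
    {"fingers": -1, "x": 0, "y": 0, "z": 0, "ax": 0, "ay": 0, "az": 0},
    {"fingers": -1, "x": 0, "y": 0, "z": 0, "ax": 0, "ay": 0, "az": 0},
    {"fingers": -1, "x": 0, "y": 0, "z": 0, "ax": 0, "ay": 0, "az": 0}
  ]
}}

```text
clock: 20.5
tcp_pos: [0.5762, 0.2855, 0.2188]
orientation: [-1.389, -2.818, 0.001]
contact_force: [0.2, -0.2, -0.9]
grip_width: 0.0508
gripper_force: 85.4
```

```bash
python3 - <<'E'
from br import *
o=r.get_obs();go(o,[.577,.287,.2207],0,128)
f=r.grab_frame("side")
a=cv2.resize(f["frame"][90:210,210:350,::-1],None,fx=2.8,fy=2.8);b=cv2.resize(f["frame"][190:340,210:350,::-1],None,fx=2.24,fy=2.24)
cv2.imwrite("pics/end.png",np.hstack([a[:336],cv2.resize(b,(314,336))]))
E
```

```text
t 20.5 tcp [0.5762 0.2855 0.2188] x [-0.609  0.793  0.   ] y [ 0.793  0.609 -0.001] z [-0.001 -0.    -1.   ] w 0.0508 F [ 0.2 -0.2 -0.9] gf 85.4
shift [ 0.0007  0.0015 -0.0019]
turn [-0.05 -0.01 -0.47]
q [ 0.18  0.73 -1.14  1.61  0.69  1.26 -0.43]
```

View pics/end.png

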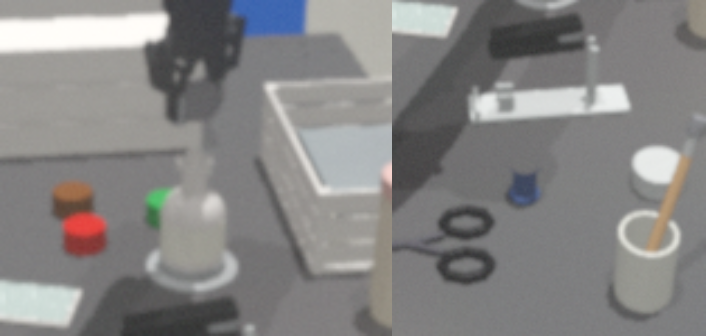

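The cap, at (198,98), is in the gripper above the bare neck at (195,165). The brush is still in the cup at (650,260). I'll make a small trim, let it settle and hand in.

Request:
{"op": "arm_command", "data": {
  "rows": [
    {"fingers": -1, "x": 0.0005, "y": 0.001, "z": -0.002, "ax": 0, "ay": 0, "az": 0},
    {"fingers": -1, "x": 0, "y": 0, "z": 0, "ax": 0, "ay": 0, "az": 0},
    {"fingers": -1, "x": 0, "y": 0, "z": 0, "ax": 0, "ay": 0, "az": 0},
    {"fingers": -1, "x": 0, "y": 0, "z": 0, "ax": 0, "ay": 0, "az": 0},
    {"fingers": -1, "x": 0, "y": 0, "z": 0, "ax": 0, "ay": 0, "az": 0},
    {"fingers": -1, "x": 0, "y": 0, "z": 0, "ax": 0, "ay": 0, "az": 0}
  ]
}}

```text
clock: 21.05
tcp_pos: [0.5769, 0.2869, 0.2212]
orientation: [-1.389, -2.818, -0.0]
contact_force: [0.6, -0.3, -0.2]
grip_width: 0.0509
gripper_force: 85.4
```

```bash
python3 -c "
from bench import r
print(r.get_obs()['tcp_pos'],r.hand_in())"
```

```text
the job is handed in; nothing more can be done
[0.57687785 0.28692169 0.22122281] None
```

The job is handed in at about 21 s, verdict not shown: the brush stands bristles up in the cup, leaning on the rim at about 27°, and the cap is off and held level about 8 cm above its seat over the bottle.

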